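# Hang an open-ring bag hanger on the drying rail

### The arm

A 7-joint arm with a two-finger parallel gripper is mounted at the origin on the work surface. World frame = base frame: x ahead of the robot, y to its left, z up, the work surface at z = 0. Lengths are in m, angles in rad, forces in N, time in s.
With the tool pointing down it reaches from about 0.4 to 0.85 m from the base axis. Payload 4.4 kg.
Tool frame: the origin (TCP) lies between the finger pads; the fingertips stand 17 mm ahead of it and the grasp point (between the pads) lies 2 mm behind it (manip.tips_ahead is the distance from the TCP to the fingertips, in m); z points along the fingers, y is the direction in which the jaws open and shut (so a half turn about z gives the same grasp; the last joint's range is limited). The gripper opens to 94 mm and grips with 3 to 60 N. Pads are 16 mm wide; open, the fingers measure 119 mm over their backs; the gripper's body (75 mm by 177 mm) begins 78 mm behind the grasp point.
Start: joints at [-1.254, 0.628, 0.038, 1.517, -0.027, 0.996, -0.02], TCP at [0.243, 0.603, 0.222] pointing down, gripper open.
Joint ranges: [-3.06, 3.06], [-0.37, 2.12], [-1.25, 1.32], [0.18, 2.47], [-1.1, 4.24], [0.23, 1.98], [-2.94, 2.94]. Speed limits (rad/s): [2.57, 2.57, 3.14, 3.14, 3.14, 3.14, 3.14].

### API

Orientations are given as a 3x3 rotation matrix whose columns are the frame's x, y, z axes.
In Python, from bench import manip gives the robot as it stands.
- The arm moves only by the tool arm_command, never from a script. Its argument "series" is text: rows parted by semicolons, each of 7 numbers parted by spaces: the shift along the tool's x, y, z in m, then the turn, a rotation vector about the tool's x, y, z in rad, then the opening in per cent of the stroke, from 0 (shut) to 100 (fully open). A call has 1 to 20 rows; each row is the pose to reach, as a shift and turn from the pose commanded when the call began, along the tool's axes at that moment; what a row does not reach only later rows make up. A row lasts 1/12 s, in which the tool goes at most 41.7 mm and 7.16 degrees, less where a joint would pass 70% of its speed; a pose out of reach is approached as far as the arm can. A call with a gripper value outside its range is refused whole. The fingers move at their own pace and stop on an object; "newtons" is the grip in N (left out, the last holds). Time passes only in rows, so rows that repeat a pose let the fingers close. It gives the time, the measured TCP pose, the force and the opening at its end, in the units of the state.
- manip.get_state(): the state, without advancing time (a new reading comes with each control period).
- manip.get_image(name): name is "side" or "top"; returns the picture (480x640x3 uint8, red, green, blue); there is no depth.
- manip.camera_params(name): a dict with "intrinsics" (3x3 intrinsics, pixels), "rvec" (rotation vector, rad) and "tvec" (3), from world to camera coordinates, as OpenCV has them. Camera axes: x right, y down, z forward; pixel columns grow to the right and rows downward; lengths in m; the calibration is good to about 2 mm. A picture is of the moment at which its call begins. camera_params takes no time and is no camera call.
- manip.sign_off(): hands the job in, once; it reports no verdict.
Trained networks look in the newest picture that a camera, given by its name, has taken for a name from the list of things; names that differ only in an ending like _2 or _b are one class to them, and where a whole thing is asked for, a point or a joint stands for the part that bears it (a point fixed in the world has none). Each returns a list of dicts, best first, with "conf" (0 to 1); they miss things now and then, are a little off and sometimes report something else, mostly with a low value. They report only what shows in the picture. A call takes as long as a camera call. They do not tell look-alikes from the thing itself.
- manip.find_in(query, camera): "box" ([left, top, right, bottom] in pixels, round what is visible of it).
- manip.place_of(query, camera): "at" ([row, column] in pixels: a listed point, or the origin of a listed thing).
The state is a dict: "clock": time; "joint_positions": joint angles; "qd": joint speeds; "tau": joint torques, N m; "position": TCP position; "ee_rot": TCP orientation; "contact_force": force on the tool from outside, world axes, zero at the start; "ft_torque": the same for the moment, N m; "width": finger opening in m.
Only numpy, scipy, OpenCV 4.12 (cv2) and the standard library are available. Lean on these libraries where they do the work, as an engineer would, in place of code of your own. Each camera call takes 0.05 s, during which the arm holds its last target.

### The job

Pick up the blue open-ring hanger, find the thin neck in the steel rod of the drying rail and press the ring's gap down over it, then slide the hanger along the rod until it rests against the red stop collar. Work gently: never force the hanger against the rail, and leave the bottle, torch and jar as they stand. Let go so that the hanger hangs freely, upright, against the stop.

Things in the scene. Friction and masses are not known exactly. Their poses are not given: they have to be found in the camera images.
- hanger: Loose rigid hanger, about 0.14 kg, 135 mm tall, standing on two steel foot bars. Origin: centre of its underside; z up, y along the ring's axis. From the top: white grip tab, blue C ring with its gap straight down, two 12 mm wide legs going down to the foot bars (44 mm long in y, outer faces at x = +-40 mm). Half a turn about z leaves it the same.
- ring_centre (a point): Centre of the hanger's C ring, 75 mm above its underside; axes as the hanger's. Bore 22 mm, outside 34 mm, 12 mm thick along y (6 mm each side). The gap below is 12.7 mm wide; from its lips, 9 mm under this point, the legs splay outward at 45 degrees as a funnel.
- tab (a point): Where to pinch the hanger's white grip tab, closing along the hanger's y: 120 mm above its underside, 45 mm above the ring centre. The tab is 12 mm thick in y, 30 mm wide in x, and reaches from 91 to 135 mm above the underside.
- rail: Drying rail, fixed: base plate 90 x 420 x 12 mm, posts at y = +-170 mm (saddle blocks 26 x 22 mm, tops 182 mm above the bench) and a level steel rod, 18 mm in diameter, along the rail's y, its axis 170 mm above the bench. Origin: centre of the base's underside.
- rod_mid (a point): Middle of the rail, on the rod axis, 170 mm above the bench; axes as the rail's. The gap does not fit over the 18 mm rod: the legs straddle it and stop with the ring centre 15 mm above the rod axis. A ring already on the rod slides along it when its centre is level with the axis (2 mm play all round); hanging free, its centre is 2 mm below.
- neck_nominal (a point): On the rod axis, at rail y = +70 mm. The rod's one black neck, where alone the gap fits over it, has its middle up to 30 mm either way from here along y, not measured: find it by feel or by eye. It is 10 mm thick and 14 mm long, then bevels (12 to 18 mm over 3 mm). Pressed home on it, the ring centre is 6 mm below the axis; lift it level before sliding.
- stop_face (a point): On the rod axis, at the face towards the neck of the fixed red stop collar (32 mm in diameter, 14 mm long): rail y = -60 mm; axes as the rail's. A hanger touching it has its ring centre 6 mm from this point, on the +y side.
- spray: Bystander: capped yellow-green bottle, 60 mm across, 170 mm tall, standing; origin at the centre of its underside.
- torch: Bystander: black pocket torch standing on its head, 38 mm across, 140 mm tall; origin at the centre of its underside.
- jar: Bystander: glass jar with a white cap, 64 mm across, 70 mm tall; origin at the centre of its underside.
Mind the look-alikes: they are no part of the job. What is shaped like the hanger but pink is not meant.

How it is judged:
By the outcome, as a careful person would: the job done as asked, in the order asked, and still so for the second after the job is handed in, with the robot touching nothing.
It also fails if it takes over 72 s, if anything falls off the work surface, if the arm or the gripper's body presses on something with over 40 N, if the wrist force passes 120 N, or if a joint passes its speed limit or range.

## Working session

There is one attempt and no reset: what is moved stays moved. The work goes in short steps, Python scripts to look and compute and a tool call to move; the robot and the scene stay as the last step left them, time stands still between calls to the robot, and variables do not carry over. Pictures are saved under pics/ and viewed, and the job is handed in when it is done.

Besides the shell and the picture viewer there is one more tool, called after "Request:" in YAML: its name, and indented under it one key for each argument. arm_command: Moves the arm, as the interface text tells. Its arguments: {"type":"object","properties":{"series":{"type":"string"},"newtons":{"type":"number"}},"required":["series"]}

```bash
mkdir -p pics; ls
python3 - <<'E'
from bench import manip
import cv2,numpy as np
for n in("side","top"):
    im=manip.get_image(n); cv2.imwrite(f"pics/{n}0.png",im[:,:,::-1])
    p=manip.camera_params(n); print(n,p)
    for q in("hanger","rail","ring_centre","tab","spray","torch","jar"):
        print(q,[(np.round(d["box"]).tolist(),round(d["conf"],2)) for d in manip.find_in(q,n)][:4],[(np.round(d["at"],1).tolist(),round(d["conf"],2)) for d in manip.place_of(q,n)][:4])
    for q in("rod_mid","neck_nominal","stop_face"):
        print(q,[(np.round(d["at"],1).tolist(),round(d["conf"],2)) for d in manip.place_of(q,n)][:4])
s=manip.get_state();print(s)
E
```

```text
pics
side {'intrinsics': array([[600.71963895,   0.        , 317.35422988],
       [  0.        , 600.71963895, 240.10394899],
       [  0.        ,   0.        ,   1.        ]]), 'rvec': array([ 0.03896375, -2.86964746,  1.21226646]), 'tvec': array([0.491442  , 0.07841951, 1.21246548])}
hanger [([316.0, 209.0, 359.0, 274.0], 0.94), ([378.0, 201.0, 410.0, 266.0], 0.8), ([334.0, 175.0, 368.0, 237.0], 0.57)] [([226.5, 344.1], 0.95), ([250.5, 391.2], 0.86), ([259.2, 336.8], 0.63)]
rail [([187.0, 137.0, 279.0, 359.0], 0.9)] [([271.8, 238.3], 0.78)]
ring_centre [([316.0, 210.0, 352.0, 271.0], 0.69), ([336.0, 173.0, 365.0, 240.0], 0.68), ([374.0, 197.0, 407.0, 266.0], 0.64)] [([198.9, 347.9], 0.93), ([226.8, 394.6], 0.59), ([233.7, 337.7], 0.57), ([416.8, 345.1], 0.42)]
tab [([331.0, 174.0, 368.0, 238.0], 0.94), ([376.0, 200.0, 410.0, 268.0], 0.76), ([313.0, 208.0, 358.0, 273.0], 0.66), ([337.0, 361.0, 357.0, 429.0], 0.23)] [([210.4, 396.0], 0.86), ([214.1, 336.4], 0.85), ([183.3, 344.2], 0.57), ([213.2, 227.1], 0.29)]
spray [([236.0, 374.0, 280.0, 457.0], 0.59)] [([443.9, 259.2], 0.73)]
t
[... 1833 characters left out ...]
.0199845 ]), 'qd': array([ 1.05379855e-04, -1.51303387e-04,  5.93466170e-05, -8.78099624e-04,
       -9.75444419e-04,  4.38897855e-04,  2.26757576e-04]), 'tau': array([-5.79127027e-05, -5.49580765e+01,  1.14281639e+00, -1.86945820e+01,
       -5.24367287e-02,  1.57543999e-02,  2.77732329e-05]), 'position': array([0.24277326, 0.60297795, 0.22247673]), 'ee_rot': array([[-9.27622810e-01,  3.73518301e-01, -1.74408448e-05],
       [ 3.73518301e-01,  9.27622811e-01,  8.06859442e-06],
       [ 1.91922931e-05,  9.70137529e-07, -1.00000000e+00]]), 'contact_force': array([ 0.10323035, -0.31884292,  0.33501855]), 'ft_torque': array([-0.05928838,  0.05676319, -0.03592725]), 'width': 0.09391666500866572}
```

View pics/side0.png

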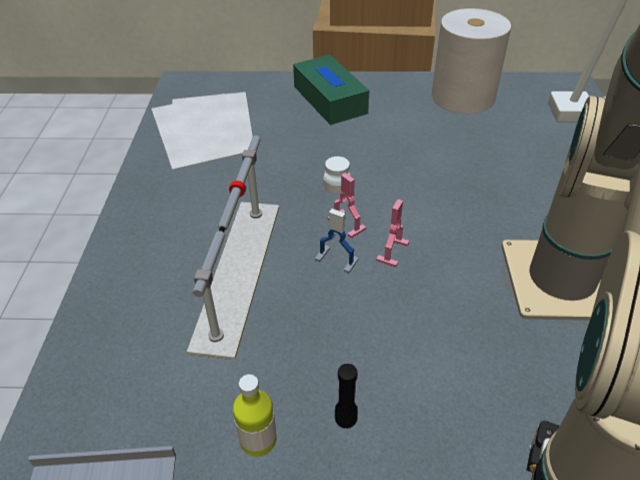

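View pics/top0.png

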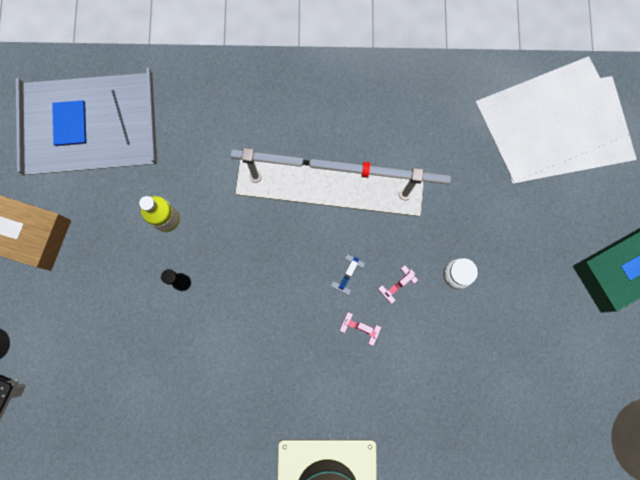

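Run:
```python
import cv2,numpy as np
a=cv2.imread("pics/side0.png");b=cv2.imread("pics/top0.png")
A=cv2.resize(a[165:285,300:425],None,fx=4,fy=4,interpolation=2)[:480]
B=cv2.resize(b[240:350,320:425],None,fx=4,fy=4,interpolation=2)
h=480
A=cv2.resize(A,(390,480));B=cv2.resize(B,(400,420));B=cv2.copyMakeBorder(B,0,60,0,0,0)
cv2.imwrite("pics/crop0.png",np.hstack([A,B]))
A=cv2.resize(a[130:365,180:285],None,fx=2.5,fy=2.5,interpolation=2)
B=cv2.resize(b[140:220,225:455],None,fx=2.3,fy=2.3,interpolation=2)
H=max(A.shape[0],B.shape[0]);f=lambda I:cv2.copyMakeBorder(I,0,H-I.shape[0],0,0,0)
C=np.hstack([f(A),f(B)]);print(C.shape);cv2.imwrite("pics/rail0.png",C)
```

```text
(588, 791, 3)
```

View pics/crop0.png

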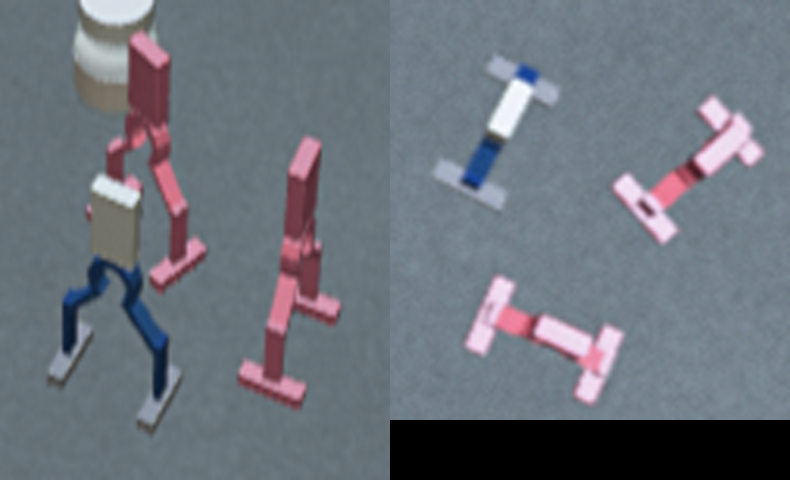

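View pics/rail0.png

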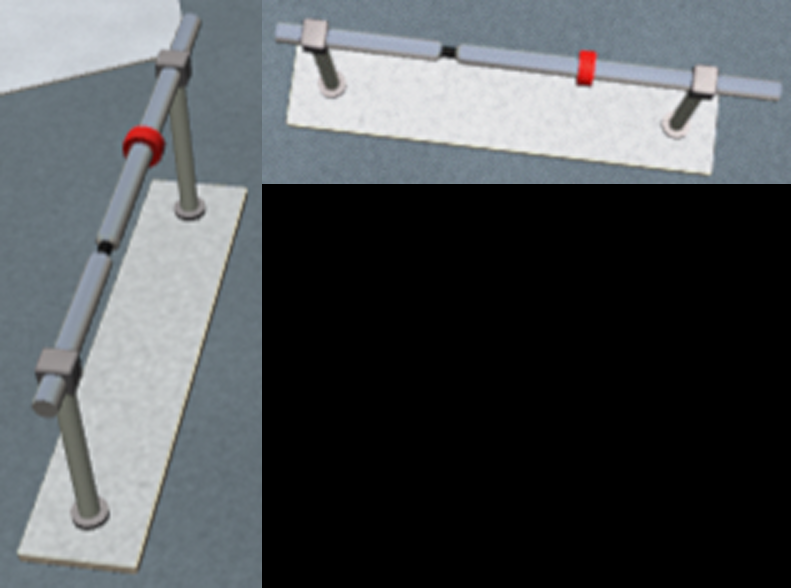

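The scene holds three hanger shapes. In the side and top views they are:
- **Blue C ring with white tab:** side (337,240), top (348,275).
- **Pink:** side (394,233), top (398,286) or (360,328).
- **Pink:** side (350,205), top is the other of those two.

The blue one with the white tab and steel feet fits the description, and the enlarged crop confirms it. The neck is the black patch at side ~(222,228), top ~(306,162). The red collar is at side (237,187), top (366,169).

```bash
cat > h.py <<'E'
from bench import manip
import cv2,numpy as np
P={n:manip.camera_params(n) for n in("side","top")}
def proj(X,n):
    p=P[n];return cv2.projectPoints(np.asarray(X,float).reshape(-1,3),p["rvec"],p["tvec"],p["intrinsics"],None)[0].reshape(-1,2)
def ray(uv,n):
    p=P[n];R=cv2.Rodrigues(p["rvec"])[0];c=-R.T@p["tvec"]
    d=R.T@np.linalg.inv(p["intrinsics"])@np.array([uv[0],uv[1],1.]);return c,d/np.linalg.norm(d)
def atz(uv,n,z):
    c,d=ray(uv,n);return c+d*(z-c[2])/d[2]
def tri(us,ut):
    (c1,d1),(c2,d2)=ray(us,"side"),ray(ut,"top")
    t=np.linalg.lstsq(np.stack([d1,-d2],1),c2-c1,rcond=None)[0]
    a,b=c1+t[0]*d1,c2+t[1]*d2;return (a+b)/2,np.linalg.norm(a-b)
E
python3 - <<'E'
from h import *
I={n:cv2.imread(f"pics/{n}0.png") for n in P}
def cen(n,box,f):
    l,t,r,b=box;c=I[n][t:b,l:r].astype(int);m=f(c)
    ys,xs=np.nonzero(m);return np.array([xs.mean()+l,ys.mean()+t]),m.sum(),(xs.min()+l,ys.min()+t,xs.max()+l,ys.max()+t)
red=lambda c:(c[...,2]>120)&(c[...,1]<60)&(c[...,0]<60)
blk=lambda c:c.max(-1)<50
wht=lambda c:(c.min(-1)>130)&(np.ptp(c,axis=-1)<40)
blue=lambda c:(c[...,0]-c[...,2]>50)
R={}
for n,b1,b2,b3 in (("side",(225,170,250,200),(215,218,232,238),(312,205,362,276)),("top",(355,155,378,182),(298,154,314,170),(328,254,368,298))):
    for k,b,f in(("red",b1,red),("neck",b2,blk),("wht",b3,wht),("blue",b3,blue)):
        try:R[k,n]=cen(n,b,f);print(k,n,R[k,n])
        except Exception as e:print(k,n,e)
for k in("red","neck"):
    print(k,tri(R[k,"side"][0],R[k,"top"][0]),atz(R[k,"top"][0],"top",.17),atz(R[k,"side"][0],"side",.17))
print("tabtop",atz(R["wht","top"][0],"top",.135))
E
python3 - <<'E'
import cv2,numpy as np
a=cv2.imread("pics/side0.png");b=cv2.imread("pics/top0.png")
A=cv2.resize(a[205:280,310:364],None,fx=7,fy=7,interpolation=0)
B=cv2.resize(b[252:300,326:372],None,fx=9,fy=9,interpolation=0)
H=max(A.shape[0],B.shape[0]);f=lambda I:cv2.copyMakeBorder(I,0,H-I.shape[0],0,0,0)
C=np.hstack([f(A),f(B)]);print(C.shape);cv2.imwrite("pics/hang1.png",C)
E
```

```text
red side (array([237.50819672, 183.60655738]), np.int64(61), (np.int64(230), np.int64(181), np.int64(244), np.int64(187)))
neck side (array([221.9 , 228.65]), np.int64(20), (np.int64(219), np.int64(227), np.int64(224), np.int64(231)))
wht side (array([336.69230769, 235.55621302]), np.int64(169), (np.int64(316), np.int64(208), np.int64(360), np.int64(270)))
blue side (array([339.42753623, 241.15217391]), np.int64(138), (np.int64(320), np.int64(229), np.int64(353), np.int64(252)))
red top (array([365.48684211, 169.07894737]), np.int64(76), (np.int64(362), np.int64(162), np.int64(369), np.int64(176)))
neck top (array([306.        , 162.36842105]), np.int64(19), (np.int64(303), np.int64(161), np.int64(308), np.int64(164)))
wht top (array([348.53136531, 272.59778598]), np.int64(271), (np.int64(331), np.int64(254), np.int64(364), np.int64(294)))
blue top (array([346.94736842, 275.62105263]), np.int64(95), (np.int64(339), np.int64(257), np.int64(359), np.int64(288)))
red (array([ 0.6456769 , -0.07025091,  0.18146218]), np.float64(0.0002910737431021754)) [ 0.64909378 -0.07129435  0.17      ] [ 0.64859219 -0.08440054  0.17      ]
neck (array([0.66000948, 0.04801331, 0.17311102]), np.float64(0.0013021410564722632)) [0.66160809 0.04804513 0.17      ] [0.66021399 0.04490722 0.17      ]
tabtop [ 0.44425874 -0.03901446  0.135     ]
(525, 792, 3)
```

View pics/hang1.png

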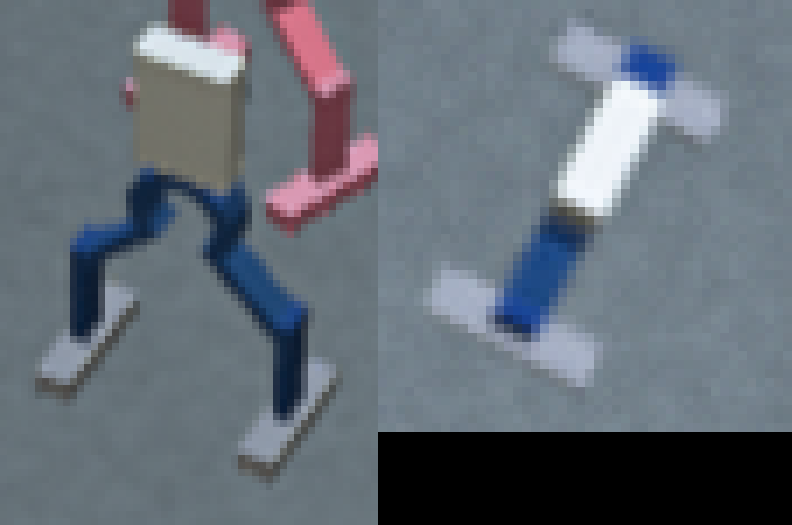

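The left crop is the side view and the right is the top view. In the top view the tab centre is at about (351,268) and the feet are at about (354,260) and (340,288). Next I'll fit the poses.

```bash
cat > fit.py <<'E'
from h import *
from scipy.optimize import least_squares
S=lambda a,b:("side",(310+a/7-.5,205+b/7-.5))
T=lambda a,b:("top",(326+(a-378)/9-.5,252+b/9-.5))
# hanger: local keypoints (x toward upper foot in top view = world +x)
HK=[((15,6,135),T(613,82)),((15,-6,135),T(660,95)),((-15,-6,135),T(604,218)),((-15,6,135),T(552,205)),
    ((-40,22,0),T(425,300)),((-40,-22,0),T(590,388)),((40,-22,0),T(712,142)),
    ((15,6,135),S(133,45)),((15,-6,135),S(146,27)),((-15,-6,135),S(247,55)),((-15,6,135),S(240,82))]
# feet corners in side view: near camera
HK+=[((-40,22,0),S(270,478)),((-40,22,0),S(270,478)),((40,22,0),S(38,392))][:0]
def X(p,l):
    c,s=np.cos(p[2]),np.sin(p[2]);l=np.asarray(l,float)/1000
    return np.stack([p[0]+c*l[:,0]-s*l[:,1],p[1]+s*l[:,0]+c*l[:,1],l[:,2]+(p[3] if len(p)>3 else 0)],1)
def fit(K,p0):
    L=[k[0] for k in K]
    def r(p):
        W=X(p,L);return np.concatenate([proj(w,k[1][0])[0]-k[1][1] for w,k in zip(W,K)])
    o=least_squares(r,p0,loss="soft_l1");return o.x,r(o.x).reshape(-1,2)
T2=lambda a,b:("top",(225+(a-262)/2.3-.5,140+b/2.3-.5))
S2=lambda a,b:("side",(180+a/2.5-.5,130+b/2.5-.5))
RK=[((-45,210,12),T2(288,125)),((-45,-210,12),T2(710,173)),((45,-210,12),T2(717,95)),
    ((-45,210,12),S2(139,562)),((45,210,12),S2(20,553)),((-45,-210,12),S2(248,187)),
    ((0,-67,170),T2(587,68)),((0,-67,170),S2(144,146)),((0,-170,182),T2(705,79)),((0,170,182),T2(315,34)),
    ((0,170,182),S2(59,358)),((0,-170,182),S2(174,61))]
if __name__=="__main__":
    for K,p0 in((HK,[.44,-.04,0,0]),(RK,[.65,0,0,0])):
        p,r=fit(K,p0);print(np.round(p,4),np.degrees(p[2]));print(np.round(r,1).tolist())
    c,s=np.cos(p[2]),np.sin(p[2])
    for q in([.66001,.04801],[.66161,.04805],[.66021,.0449]):
        d=np.array(q)-p[:2];print("neck in rail",c*d[0]+s*d[1],-s*d[0]+c*d[1])
E
python3 fit.py
```

```text
[ 0.4537 -0.044  -0.4354 -0.0005] -24.94725474333349
[[-0.2, -0.6], [-0.0, 0.5], [-0.0, 0.3], [0.3, -0.8], [-0.2, 2.0], [-0.6, 0.7], [0.9, -4.4], [-0.1, 0.7], [0.8, -0.4], [0.3, 0.0], [-1.4, -0.1]]
[ 0.6546 -0.0049 -0.1072 -0.0011] -6.142626602171686
[[-0.8, 0.5], [1.1, 0.9], [1.4, -3.6], [-0.1, 1.8], [-1.0, -0.0], [-0.2, -0.3], [-0.2, 1.0], [0.2, 0.3], [0.4, 0.5], [-0.1, 0.4], [-0.2, 0.4], [-0.7, -1.9]]
neck in rail -0.0003078689657950145 0.05318865570882791
neck in rail 0.0012786646599542428 0.05339963213966098
neck in rail 0.00022376458685507538 0.05011791218881576
```

Run:
```python
from fit import *
a=fit(HK,[.44,-.04,0,0])[0];b=fit(RK,[.65,0,0,0])[0];a[3]=b[3]=0
tab=[(15,6,135),(15,-6,135),(-15,-6,135),(-15,6,135)];t2=[(x,y,91) for x,y,_ in tab]
f1=[(28,22,6),(40,22,6),(40,-22,6),(28,-22,6)];f2=[(-x,y,z) for x,y,z in f1]
base=[(-45,210,12),(45,210,12),(45,-210,12),(-45,-210,12)]
rod=[(9,200,170),(9,-200,170),(-9,-200,170),(-9,200,170)];rt=[(0,200,179),(0,-200,179)]
sad=[(13,181,182),(-13,181,182),(-13,159,182),(13,159,182)];sad2=[(x,y-340,z) for x,y,z in sad]
nk=[(9,y,170) for y in(46,60)]
out=[]
for n,(l,t,r,bb),sc in(("side",(310,200,365,280),7),("top",(326,250,372,300),8),):
    im=cv2.resize(cv2.imread(f"pics/{n}0.png")[t:bb,l:r],None,fx=sc,fy=sc,interpolation=0)
    for k in(tab,t2,f1,f2):
        u=proj(X(a,k),n);cv2.polylines(im,[np.round((u-[l-.5,t-.5])*sc).astype(np.int32)],True,(0,255,255),1)
    out.append(im)
f=lambda o:(lambda H:np.hstack([cv2.copyMakeBorder(I,0,H-I.shape[0],0,0,0) for I in o]))(max(I.shape[0] for I in o))
C=f(out);print(C.shape);cv2.imwrite("pics/ov_h.png",C)
out=[]
for n,(l,t,r,bb),sc in(("side",(180,130,285,362),2.5),("top",(225,140,455,220),2.3),):
    im=cv2.resize(cv2.imread(f"pics/{n}0.png")[t:bb,l:r],None,fx=sc,fy=sc,interpolation=0)
    for k in(base,rod,sad,sad2,nk):
        u=proj(X(b,k),n);cv2.polylines(im,[np.round((u-[l-.5,t-.5])*sc).astype(np.int32)],True,(0,255,0),1)
    out.append(im)
C=f(out);print(C.shape);cv2.imwrite("pics/ov_r.png",C)
```

```text
(560, 753, 3)
(580, 791, 3)
```

View pics/ov_h.png

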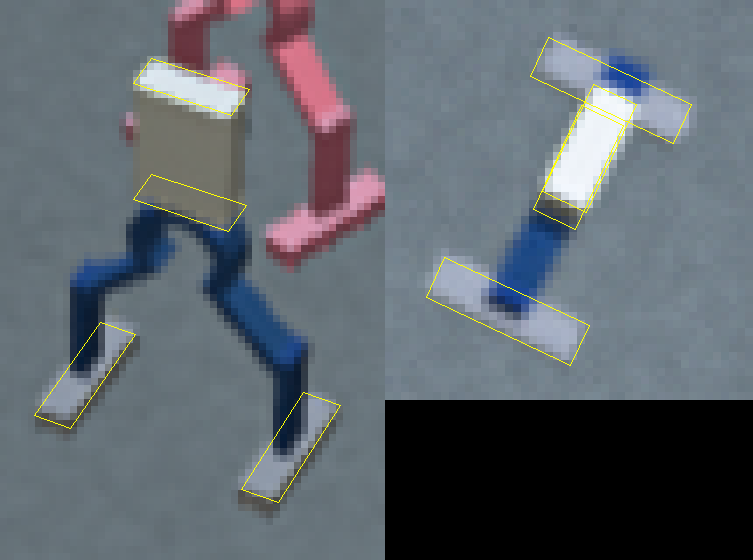

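View pics/ov_r.png

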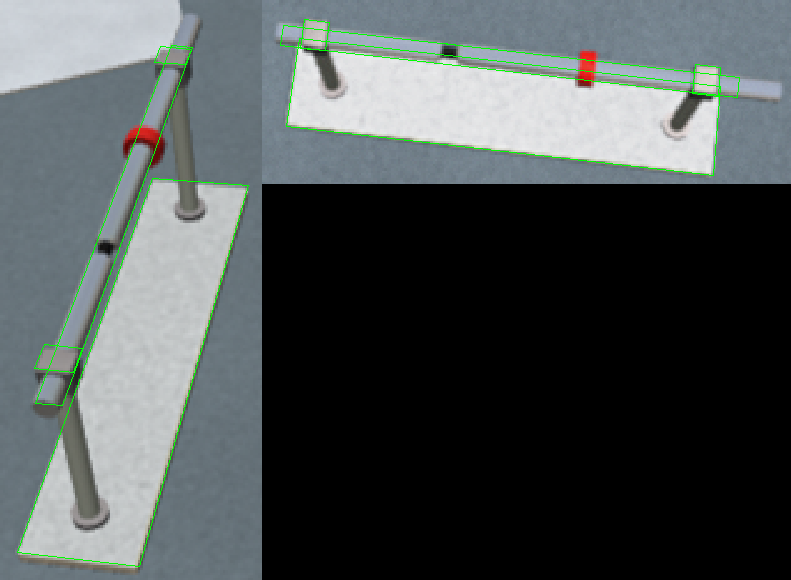

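Request:
arm_command:
  series: "-0.012 -0.014 -0.018 0 0 0.053 40; -0.437 -0.521 -0.018 0 0 0.053 40; -0.437 -0.521 -0.018 0 0 0.053 40; -0.437 -0.521 -0.018 0 0 0.053 40; -0.437 -0.521 -0.018 0 0 0.053 40; -0.437 -0.521 -0.018 0 0 0.053 40; -0.437 -0.521 -0.018 0 0 0.053 40; -0.437 -0.521 -0.018 0 0 0.053 40; -0.437 -0.521 -0.018 0 0 0.053 40; -0.437 -0.521 -0.018 0 0 0.053 40; -0.437 -0.521 -0.018 0 0 0.053 40; -0.437 -0.521 -0.018 0 0 0.053 40; -0.437 -0.521 -0.018 0 0 0.053 40; -0.437 -0.521 -0.018 0 0 0.053 40; -0.437 -0.521 -0.018 0 0 0.053 40; -0.437 -0.521 -0.018 0 0 0.053 40; -0.437 -0.521 -0.018 0 0 0.053 40; -0.437 -0.521 -0.018 0 0 0.053 40; -0.437 -0.521 -0.018 0 0 0.053 40; -0.437 -0.521 -0.018 0 0 0.053 40"
  newtons: 15

```text
clock: 3.47
position: [0.4532, -0.0428, 0.2404]
ee_rot: [[-0.907, 0.422, -0.001], [0.422, 0.907, 0.001], [0.001, 0.001, -1.0]]
contact_force: [-0.1, 0.3, 0.6]
width: 0.0376
```

Request:
arm_command:
  series: "0 0 0.03 0 0 0 40; 0 0 0.06 0 0 0 40; 0 0 0.08 0 0 0 40; 0 0 0.095 0 0 0 40; 0 0 0.108 0 0 0 40; 0 0 0.118 0 0 0 40; 0 0 0.122 0 0 0 40; 0 0 0.122 0 0 0 40"

```text
clock: 4.13
position: [0.4527, -0.0417, 0.1178]
ee_rot: [[-0.908, 0.419, -0.002], [0.419, 0.908, 0.001], [0.002, -0.0, -1.0]]
contact_force: [-0.2, 0.4, -1.1]
width: 0.0374
```

Run:
```python
from h import *
im=manip.get_image("side");cv2.imwrite("pics/s1.png",cv2.resize(im[120:300,250:470,::-1],None,fx=3,fy=3,interpolation=2))
```

```text
(no output)
```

View pics/s1.png

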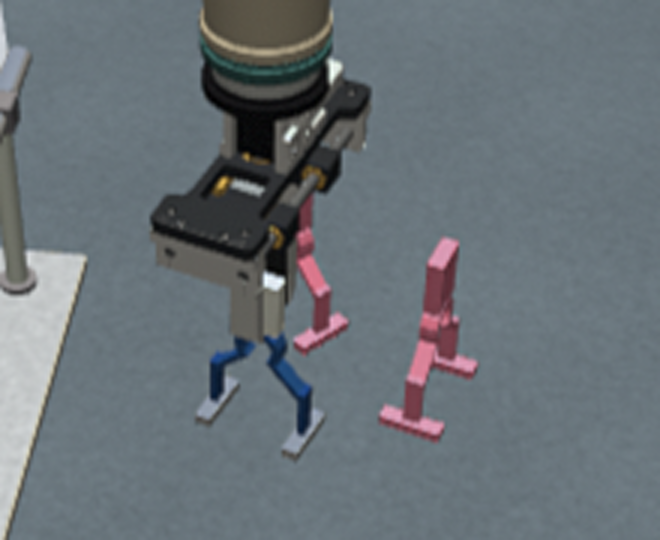

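The two fingers straddle the white tab at crop ~(255,300), and the hanger still stands. I'll close now.

Request:
arm_command:
  series: "0 0 0 0 0 0 20; 0 0 0 0 0 0 10; 0 0 0 0 0 0 0; 0 0 0 0 0 0 0; 0 0 0 0 0 0 0; 0 0 0 0 0 0 0; 0 0 0 0 0 0 0; 0 0 -0.005 0 0 0 0; 0 0 -0.02 0 0 0 0; 0 0 -0.04 0 0 0 0; 0 0 -0.07 0 0 0 0; 0 0 -0.10 0 0 0 0; 0 0 -0.13 0 0 0 0; 0 0 -0.16 0 0 0 0; 0 0 -0.17 0 0 0 0; 0 0 -0.17 0 0 0 0"
  newtons: 30

```text
clock: 5.52
position: [0.4549, -0.0437, 0.2911]
ee_rot: [[-0.906, 0.422, 0.005], [0.422, 0.906, 0.0], [-0.005, 0.002, -1.0]]
contact_force: [-0.6, -0.7, -1.7]
width: 0.0118
```

Run:
```python
from h import *
im=manip.get_image("side");cv2.imwrite("pics/s2f.png",im[...,::-1]);cv2.imwrite("pics/s2.png",cv2.resize(im[60:260,250:470,::-1],None,fx=3,fy=3,interpolation=2))
s=manip.get_state();print(s["position"],s["width"],s["contact_force"])
print(proj(s["position"],"side"), proj(s["position"]-[0,0,.043],"side"))
```

```text
[ 0.45378862 -0.0435482   0.28926272] 0.011669803440236524 [-1.30025784 -0.41254939 -2.02248051]
[[337.37685379 146.26659287]] [[337.16601502 165.88574018]]
```

View pics/s2.png

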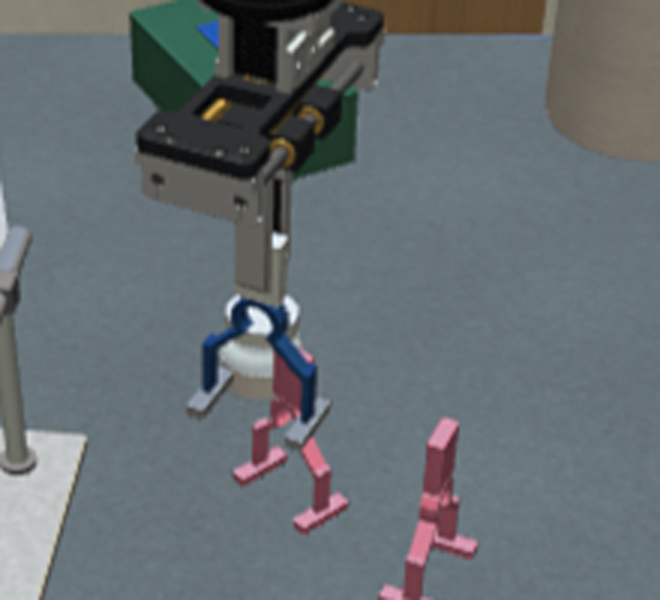

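```bash
cat > ov.py <<'E'
from h import *
import sys
def overlay(src,n,out,box,sc,pos,rot,dz=.118,tilt=0,dx=0,w=0):
    # hanger frame from tool: local y = tool y sign, z up=-tool z
    l,t,r,b=box;im=cv2.resize(cv2.imread(src)[t:b,l:r],None,fx=sc,fy=sc,interpolation=2)
    R=np.stack([-rot[:,0],rot[:,1],-rot[:,2]],1)
    Ry=cv2.Rodrigues(np.array([0,tilt,0.]))[0]
    def W(L):return np.array([pos+R@(Ry@(np.array(q)/1000-[0,0,dz])+[dx,0,0]) for q in L])
    tab=[(15,6,135),(15,-6,135),(-15,-6,135),(-15,6,135)]
    f1=[(28,22,6),(40,22,6),(40,-22,6),(28,-22,6)];f2=[(-x,y,z) for x,y,z in f1]
    ci=[(11*np.cos(a),6,75+11*np.sin(a)) for a in np.linspace(0,6.28,24)];co=[(17*np.cos(a),6,75+17*np.sin(a)) for a in np.linspace(0,6.28,24)]
    for k in(tab,f1,f2,ci,co):
        u=proj(W(k),n);cv2.polylines(im,[np.round((u-[l-.5,t-.5])*sc).astype(np.int32)],True,(0,255,255),1)
    cv2.imwrite(out,im)
E
python3 - <<'E'
from ov import *
s=manip.get_state();print(s["position"],np.round(s["ee_rot"],4))
overlay("pics/s2f.png","side","pics/ov2.png",(305,120,365,220),6,s["position"],s["ee_rot"])
E
```

```text
[ 0.45378862 -0.0435482   0.28926272] [[-9.065e-01  4.221e-01  2.100e-03]
 [ 4.221e-01  9.065e-01  1.000e-04]
 [-1.800e-03  1.000e-03 -1.000e+00]]
```

View pics/ov2.png

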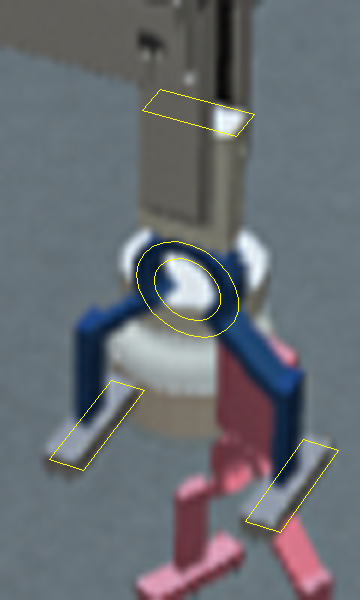

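The overlay matches. The ring is at about (336,167) px, and the hanger is held upright with no more than about 1° of tilt. Next I'll move above the neck and align it with the rail.

Request:
arm_command:
  series: "0 0 -0.016 0 0 0 0; 0 0 -0.031 0 0 0 0; -0.010 0.011 -0.036 0 0 -0.03 0; -0.025 0.028 -0.036 0 0 -0.08 0; -0.040 0.045 -0.036 0 0 -0.12 0; -0.055 0.062 -0.036 0 0 -0.16 0; -0.070 0.079 -0.036 0 0 -0.20 0; -0.085 0.097 -0.036 0 0 -0.24 0; -0.100 0.114 -0.036 0 0 -0.28 0; -0.115 0.131 -0.036 0 0 -0.31 0; -0.130 0.148 -0.036 0 0 -0.328 0; -0.141 0.161 -0.036 0 0 -0.328 0; -0.147 0.168 -0.036 0 0 -0.328 0; -0.149 0.170 -0.036 0 0 -0.328 0; -0.149 0.170 -0.036 0 0 -0.328 0; -0.149 0.170 -0.036 0 0 -0.328 0"

```text
clock: 6.9
position: [0.6593, 0.0471, 0.323]
ee_rot: [[-0.994, 0.108, -0.003], [0.108, 0.994, -0.001], [0.003, -0.001, -1.0]]
contact_force: [0.4, -0.7, -2.1]
width: 0.012
```

Run:
```python
from ov import *
for n in P: cv2.imwrite(f"pics/{n}3.png",manip.get_image(n)[...,::-1])
s=manip.get_state();print(s["clock"],s["position"],np.round(s["ee_rot"],4),s["contact_force"])
overlay("pics/side3.png","side","pics/ov3.png",(170,60,300,260),3,s["position"],s["ee_rot"])
a=cv2.imread("pics/ov3.png");b=cv2.resize(cv2.imread("pics/top3.png")[100:230,230:370],None,fx=2.8,fy=2.8)
H=max(a.shape[0],b.shape[0]);f=lambda I:cv2.copyMakeBorder(I,0,H-I.shape[0],0,0,0)
C=np.hstack([f(a),f(b)]);print(C.shape);cv2.imwrite("pics/c3.png",C)
```

```text
7.0 [0.65950001 0.04696581 0.32403181] [[-9.941e-01  1.084e-01 -1.400e-03]
 [ 1.084e-01  9.941e-01 -4.000e-04]
 [ 1.300e-03 -5.000e-04 -1.000e+00]] [ 0.62842191 -0.59618235 -1.8258067 ]
(600, 782, 3)
```

View pics/c3.png

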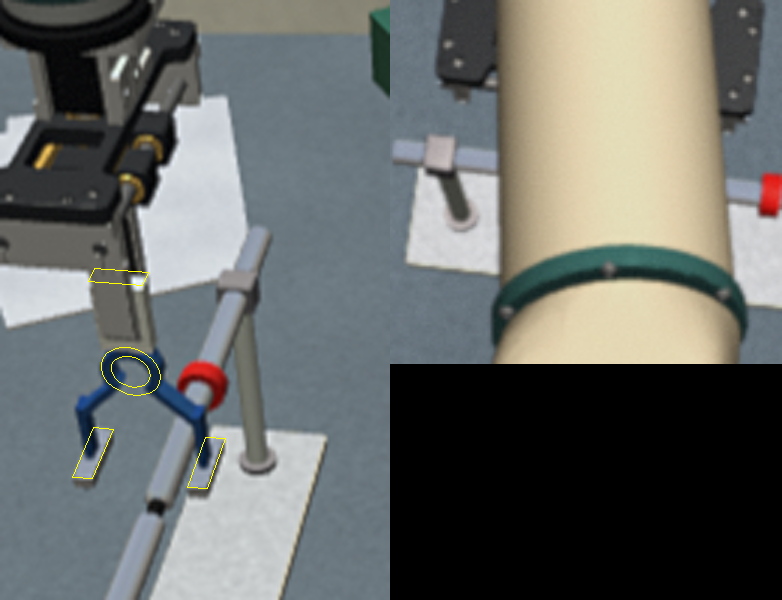

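Request:
arm_command:
  series: "-0.001 0.001 0.02 0 0 0 0; -0.001 0.001 0.04 0 0 0 0; -0.001 0.001 0.06 0 0 0 0; -0.001 0.001 0.075 0 0 0 0; -0.001 0.001 0.083 0 0 0 0; -0.001 0.001 0.086 0 0 0 0; -0.001 0.001 0.086 0 0 0 0"

```text
clock: 7.58
position: [0.6612, 0.0483, 0.2384]
ee_rot: [[-0.994, 0.108, -0.001], [0.108, 0.994, -0.0], [0.001, -0.0, -1.0]]
contact_force: [0.6, -0.0, -1.3]
width: 0.0119
```

Run:
```python
from ov import *
n="side";cv2.imwrite(f"pics/side4.png",manip.get_image(n)[...,::-1])
s=manip.get_state();print(s["clock"],s["position"],np.round(s["ee_rot"],4),s["contact_force"])
overlay("pics/side4.png","side","pics/ov4.png",(170,130,290,270),5,s["position"],s["ee_rot"])
```

```text
7.6333 [0.66170039 0.0484199  0.23917932] [[-9.942e-01  1.078e-01  9.000e-04]
 [ 1.078e-01  9.942e-01  1.000e-04]
 [-9.000e-04  2.000e-04 -1.000e+00]] [ 0.39799979  0.42521401 -1.79605553]
```

View pics/ov4.png

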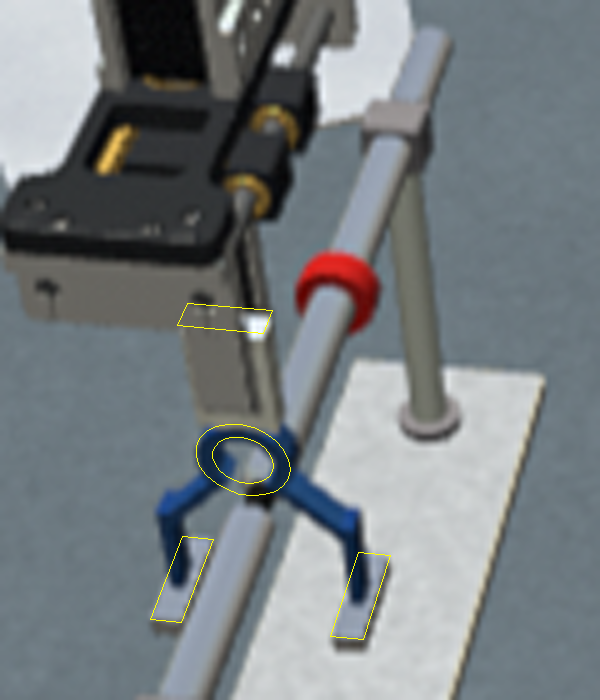

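Request:
arm_command:
  series: "0.001 0 0.003 0 0 0 0; 0.001 0 0.006 0 0 0 0; 0.001 0 0.009 0 0 0 0; 0.001 0 0.011 0 0 0 0; 0.001 0 0.012 0 0 0 0; 0.001 0 0.012 0 0 0 0"

```text
clock: 8.13
position: [0.6603, 0.0486, 0.2261]
ee_rot: [[-0.994, 0.108, -0.001], [0.108, 0.994, -0.0], [0.001, -0.0, -1.0]]
contact_force: [0.3, 0.3, -2.3]
width: 0.0114
```

Request:
arm_command:
  series: "0 0 0.001 0 0 0 0; 0 0 0.002 0 0 0 0; 0 0 0.003 0 0 0 0; 0 0 0.003 0 0 0 0"

```text
clock: 8.47
position: [0.6603, 0.0487, 0.2232]
ee_rot: [[-0.994, 0.108, -0.0], [0.108, 0.994, 0.0], [0.0, -0.0, -1.0]]
contact_force: [0.2, -0.1, -2.1]
width: 0.0118
```

Request:
arm_command:
  series: "0 0 0.002 0 0 0 0; 0 0 0.004 0 0 0 0; 0 0 0.006 0 0 0 0; 0 0 0.007 0 0 0 0; 0 0 0.007 0 0 0 0"

```text
clock: 8.88
position: [0.6602, 0.0486, 0.216]
ee_rot: [[-0.994, 0.108, -0.001], [0.108, 0.994, -0.0], [0.001, -0.0, -1.0]]
contact_force: [0.0, -1.1, -2.1]
width: 0.0118
```

Request:
arm_command:
  series: "0 0 0.002 0 0 0 0; 0 0 0.004 0 0 0 0; 0 0 0.006 0 0 0 0; 0 0 0.007 0 0 0 0; 0 0 0.007 0 0 0 0"

```text
clock: 9.3
position: [0.6602, 0.0486, 0.2091]
ee_rot: [[-0.994, 0.108, -0.001], [0.108, 0.994, -0.0], [0.001, -0.0, -1.0]]
contact_force: [-0.3, -0.1, -1.2]
width: 0.0118
```

Run:
```python
from ov import *
n="side";cv2.imwrite(f"pics/side5.png",manip.get_image(n)[...,::-1])
s=manip.get_state();print(s["clock"],s["position"],np.round(s["ee_rot"],4),s["contact_force"],s["ft_torque"])
overlay("pics/side5.png","side","pics/ov5.png",(170,130,290,270),5,s["position"],s["ee_rot"])
```

```text
9.35 [0.66037085 0.04864697 0.20927167] [[-9.942e-01  1.076e-01 -3.000e-04]
 [ 1.076e-01  9.942e-01 -0.000e+00]
 [ 3.000e-04 -0.000e+00 -1.000e+00]] [ 0.11886985 -0.49458116 -1.94662916] [-0.01113987  0.04531534  0.03170933]
```

View pics/ov5.png

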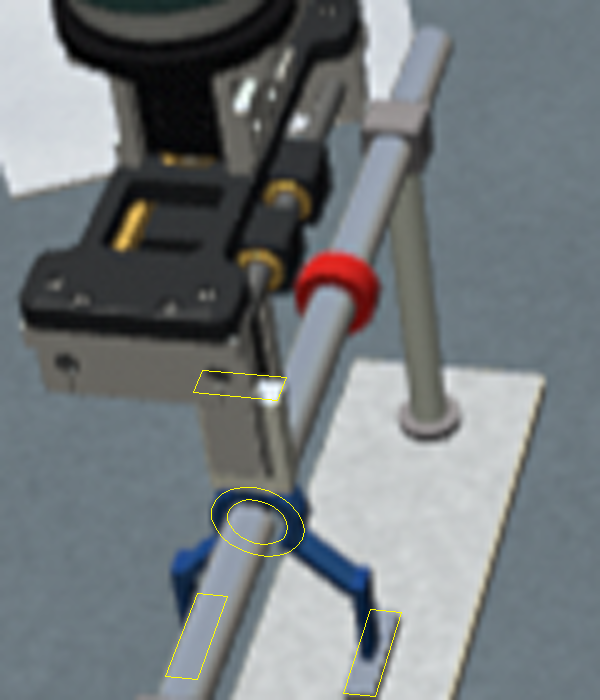

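The ring encircles the rod at the neck. I'll feel gently for the home contact to get a height reference.

Request:
arm_command:
  series: "0 0 0.001 0 0 0 0; 0 0 0.002 0 0 0 0; 0 0 0.002 0 0 0 0"

```text
clock: 9.6
position: [0.6606, 0.0487, 0.2078]
ee_rot: [[-0.994, 0.108, 0.0], [0.108, 0.994, 0.0], [-0.0, 0.0, -1.0]]
contact_force: [-0.2, -0.2, -0.5]
width: 0.0116
```

Request:
arm_command:
  series: "0 0 0.001 0 0 0 0; 0 0 0.001 0 0 0 0; 0 0 0.001 0 0 0 0"

```text
clock: 9.85
position: [0.6607, 0.0486, 0.2076]
ee_rot: [[-0.994, 0.108, 0.001], [0.108, 0.994, 0.0], [-0.001, 0.0, -1.0]]
contact_force: [-1.7, 0.9, 5.3]
width: 0.012
```

Request:
arm_command:
  series: "0 0 -0.002 0 0 0 0; 0 0 -0.005 0 0 0 0; 0 0 -0.007 0 0 0 0; 0 0 -0.007 0 0 0 0; 0 0 -0.007 0 0 0 0"

```text
clock: 10.27
position: [0.6605, 0.0487, 0.2134]
ee_rot: [[-0.994, 0.108, -0.0], [0.108, 0.994, -0.0], [0.0, -0.0, -1.0]]
contact_force: [0.8, 0.3, -1.4]
width: 0.0118
```

Request:
arm_command:
  series: "0 -0.002 0 0 0 0 0; 0 -0.005 0 0 0 0 0; 0 -0.008 0 0 0 0 0; 0 -0.011 0 0 0 0 0; 0 -0.013 0 0 0 0 0; 0 -0.013 0 0 0 0 0"

```text
clock: 10.77
position: [0.659, 0.0346, 0.2135]
ee_rot: [[-0.994, 0.109, -0.0], [0.109, 0.994, -0.001], [0.0, -0.001, -1.0]]
contact_force: [-0.6, 0.5, -2.5]
width: 0.0116
```

Request:
arm_command:
  series: "0 -0.004 0 0 0 0 0; 0 -0.010 0 0 0 0 0; 0 -0.018 0 0 0 0 0; 0 -0.026 0 0 0 0 0; 0 -0.034 0 0 0 0 0; 0 -0.040 0 0 0 0 0; 0 -0.044 0 0 0 0 0; 0 -0.045 0 0 0 0 0"

```text
clock: 11.43
position: [0.6541, -0.0106, 0.2135]
ee_rot: [[-0.994, 0.109, -0.0], [0.109, 0.994, -0.001], [-0.0, -0.001, -1.0]]
contact_force: [0.7, 0.5, -1.9]
width: 0.0123
```

Request:
arm_command:
  series: "0 -0.004 0 0 0 0 0; 0 -0.010 0 0 0 0 0; 0 -0.018 0 0 0 0 0; 0 -0.026 0 0 0 0 0; 0 -0.032 0 0 0 0 0; 0 -0.036 0 0 0 0 0; 0 -0.038 0 0 0 0 0; 0 -0.038 0 0 0 0 0"

```text
clock: 12.1
position: [0.6501, -0.0476, 0.2134]
ee_rot: [[-0.994, 0.109, -0.0], [0.109, 0.994, -0.0], [0.0, -0.0, -1.0]]
contact_force: [0.6, 0.5, -1.1]
width: 0.0114
```

Run:
```python
from ov import *
n="side";cv2.imwrite(f"pics/side6.png",manip.get_image(n)[...,::-1])
s=manip.get_state();print(s["clock"],s["position"],s["contact_force"],s["ft_torque"])
overlay("pics/side6.png","side","pics/ov6.png",(190,100,290,230),5,s["position"],s["ee_rot"])
```

```text
12.15 [ 0.65014878 -0.04691412  0.21345253] [ 0.33297822  0.28352653 -2.5411685 ] [ 0.04771883 -0.0319094   0.01287171]
```

View pics/ov6.png

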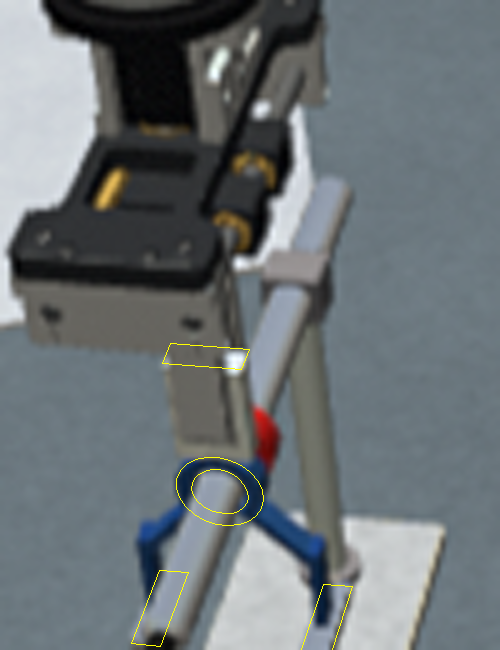

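Request:
arm_command:
  series: "0 -0.003 0 0 0 0 0; 0 -0.006 0 0 0 0 0; 0 -0.008 0 0 0 0 0; 0 -0.008 0 0 0 0 0"

```text
clock: 12.48
position: [0.6492, -0.0556, 0.2135]
ee_rot: [[-0.994, 0.108, -0.0], [0.108, 0.994, -0.001], [0.0, -0.001, -1.0]]
contact_force: [0.2, -0.3, -2.1]
width: 0.0122
```

Request:
arm_command:
  series: "0 -0.001 0 0 0 0 0; 0 -0.002 0 0 0 0 0; 0 -0.002 0 0 0 0 0"

```text
clock: 12.73
position: [0.649, -0.0569, 0.2135]
ee_rot: [[-0.994, 0.108, -0.0], [0.108, 0.994, -0.0], [0.0, -0.0, -1.0]]
contact_force: [0.5, -0.1, -1.6]
width: 0.0118
```

Request:
arm_command:
  series: "0 -0.001 0 0 0 0 0; 0 -0.0015 0 0 0 0 0; 0 -0.0015 0 0 0 0 0"

```text
clock: 12.98
position: [0.6489, -0.0581, 0.2134]
ee_rot: [[-0.994, 0.108, -0.0], [0.108, 0.994, 0.0], [0.0, 0.0, -1.0]]
contact_force: [-0.7, 0.8, -2.0]
width: 0.0121
```

Request:
arm_command:
  series: "0 -0.001 0 0 0 0 0; 0 -0.0015 0 0 0 0 0; 0 -0.0015 0 0 0 0 0"

```text
clock: 13.23
position: [0.6489, -0.0582, 0.2135]
ee_rot: [[-0.994, 0.107, 0.0], [0.107, 0.994, 0.002], [0.0, 0.002, -1.0]]
contact_force: [0.1, 3.2, -1.5]
width: 0.0118
```

The stop contact shows at TCP y −0.058 with +3 N along y. I'll lower the hanger 2 mm so it hangs, then release.

Request:
arm_command:
  series: "0 0.0003 0.001 0 0 0 0; 0 0.0003 0.002 0 0 0 0; 0 0.0003 0.002 0 0 0 0; 0 0.0003 0.002 0 0 0 0"

```text
clock: 13.57
position: [0.6491, -0.0583, 0.2118]
ee_rot: [[-0.994, 0.107, 0.001], [0.107, 0.994, 0.001], [-0.001, 0.001, -1.0]]
contact_force: [-0.2, 4.8, 1.6]
width: 0.012
```

Request:
arm_command:
  series: "0 0 0 0 0 0 15; 0 0 0 0 0 0 20; 0 0 0 0 0 0 30; 0 0 0 0 0 0 36; 0 0 0 0 0 0 36; 0 0 0 0 0 0 36; 0 0 0 0 0 0 36"

```text
clock: 14.15
position: [0.6487, -0.0599, 0.2113]
ee_rot: [[-0.994, 0.108, -0.0], [0.108, 0.994, -0.0], [0.0, -0.0, -1.0]]
contact_force: [1.0, 0.2, -0.4]
width: 0.0339
```

Run:
```python
from ov import *
n="side";cv2.imwrite(f"pics/side7.png",manip.get_image(n)[...,::-1])
s=manip.get_state();print(s["clock"],s["position"],s["contact_force"],s["width"])
overlay("pics/side7.png","side","pics/ov7.png",(190,100,290,230),5,s["position"],s["ee_rot"])
```

```text
14.2 [ 0.64869966 -0.05970589  0.21137799] [-0.73463974 -0.23614648 -0.19710191] 0.03368559736346887
```

View pics/ov7.png

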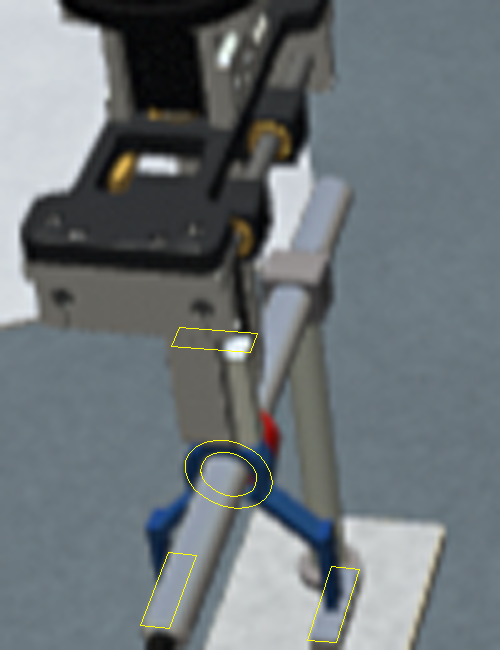

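Request:
arm_command:
  series: "0 0 -0.004 0 0 0 36; 0 0 -0.010 0 0 0 36; 0 0 -0.018 0 0 0 36; 0 0 -0.028 0 0 0 36; 0 0 -0.04 0 0 0 36; 0 0 -0.06 0 0 0 36; 0 0 -0.09 0 0 0 36; 0 0 -0.12 0 0 0 36; 0.04 0 -0.14 0 0 0 36; 0.08 0 -0.15 0 0 0 36; 0.12 0 -0.15 0 0 0 36; 0.16 0 -0.15 0 0 0 36; 0.20 0 -0.15 0 0 0 36; 0.22 0 -0.15 0 0 0 36; 0.22 0 -0.15 0 0 0 36; 0.22 0 -0.15 0 0 0 36"

```text
clock: 15.53
position: [0.4302, -0.0357, 0.3631]
ee_rot: [[-0.994, 0.107, 0.004], [0.107, 0.994, 0.0], [-0.003, 0.001, -1.0]]
contact_force: [0.7, -0.3, 1.0]
width: 0.0338
```

Run:
```python
from h import *
for n in P: cv2.imwrite(f"pics/{n}8.png",manip.get_image(n)[...,::-1])
s=manip.get_state();print(s["clock"],s["position"],s["contact_force"])
a=cv2.resize(cv2.imread("pics/side8.png")[120:240,190:290],None,fx=4,fy=4,interpolation=2);b=cv2.resize(cv2.imread("pics/top8.png")[130:220,300:440],None,fx=2.8,fy=2.8,interpolation=2)
H=max(a.shape[0],b.shape[0]);f=lambda I:cv2.copyMakeBorder(I,0,H-I.shape[0],0,0,0)
C=np.hstack([f(a),f(b)]);cv2.imwrite("pics/c8.png",C)
```

```text
15.6333 [ 0.43149111 -0.0358255   0.36230197] [ 0.37930376 -0.31739966 -0.19524422]
```

View pics/c8.png

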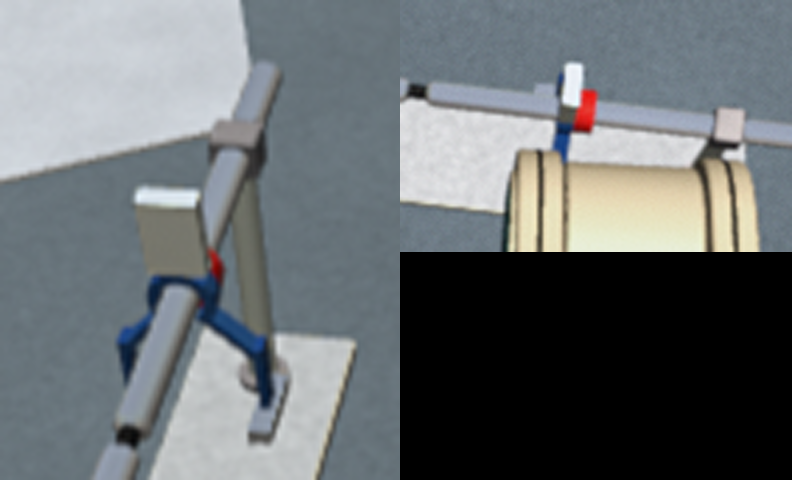

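View pics/side8.png

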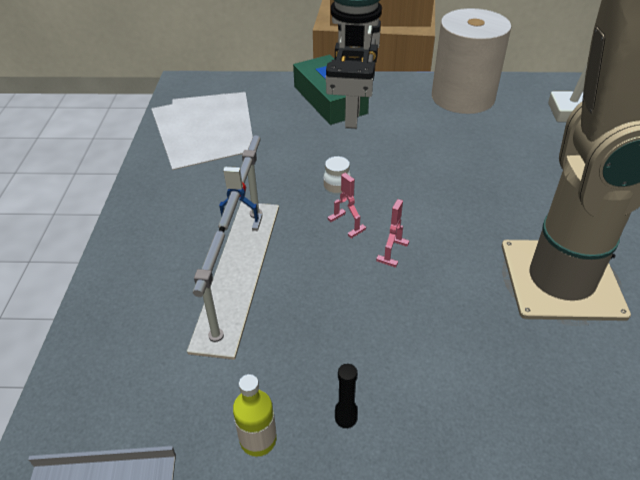

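The hanger hangs on the rod right by the red collar: side (233,180), top tab ~(361,161). The bystanders haven't moved. I'll check the contact with numbers.

Run:
```python
from fit import *
b=fit(RK,[.65,0,0,0])[0];b[3]=0
tab=[(15,-48,228),(15,-60,228),(-15,-60,228),(-15,-48,228)]
tl=[(x,y,184) for x,y,_ in tab]
f=[(40*s,y,z) for s in(1,-1) for y,z in((-32,93),(-76,93))]
col=[(16*np.cos(a),-60,170+16*np.sin(a)) for a in np.linspace(0,6.28,30)]
col2=[(x,-74,z) for x,_,z in col]
out=[]
for n,(l,t,r,bb),sc in(("side",(205,150,275,240),6),("top",(330,135,390,205),6)):
    im=cv2.resize(cv2.imread(f"pics/{n}8.png")[t:bb,l:r],None,fx=sc,fy=sc,interpolation=0)
    for k,c in((tab,(0,255,255)),(tl,(0,255,255)),(f[:2],(0,255,0)),(f[2:],(0,255,0)),(col,(255,255,0)),(col2,(255,255,0))):
        cv2.polylines(im,[np.round((proj(X(b,k),n)-[l-.5,t-.5])*sc).astype(np.int32)],True,c,1)
    out.append(im)
H=540;C=np.hstack([cv2.copyMakeBorder(I,0,H-I.shape[0],0,0,0) for I in out]);cv2.imwrite("pics/c9.png",C)
```

```text
(no output)
```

View pics/c9.png

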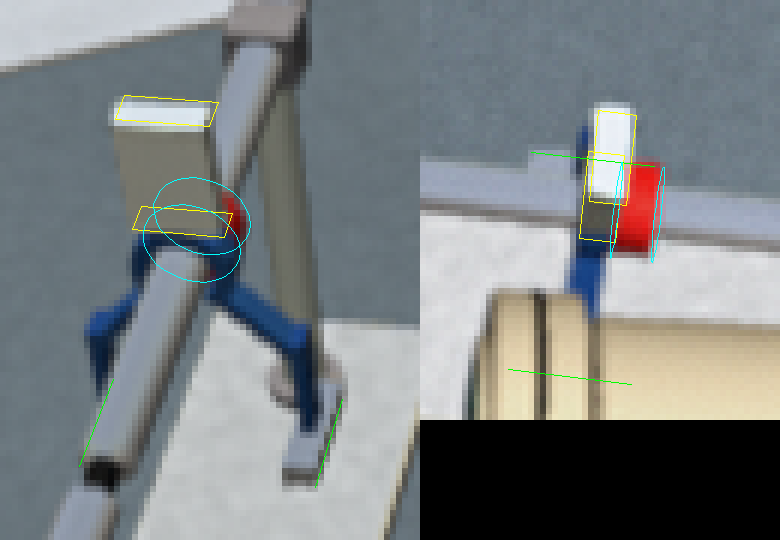

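Run:
```python
from h import *
for n in P: cv2.imwrite(f"pics/{n}9.png",manip.get_image(n)[...,::-1])
o=[cv2.resize(cv2.imread(f"pics/side{k}.png")[160:235,212:272],None,fx=4.2,fy=4.2,interpolation=0) for k in(7,8,9)]
cv2.imwrite("pics/c10.png",np.hstack(o))
a,b=[cv2.imread(f"pics/side{k}.png")[160:235,212:272].astype(int) for k in(8,9)];print(abs(a-b).max(),abs(a-b).mean())
g=lambda I:I[40:75,:].astype(np.float32).mean(-1)
A=cv2.imread("pics/side7.png")[195:235,240:272].mean(-1).astype(np.float32);B=cv2.imread("pics/side8.png")[195:235,240:272].mean(-1).astype(np.float32)
print(cv2.phaseCorrelate(A,B,cv2.createHanningWindow(A.shape[::-1],cv2.CV_32F)))
i0,i1=[cv2.imread(f"pics/side{k}.png").astype(int) for k in(0,8)]
for nm,(l,t,r,bt) in dict(spray=(236,374,280,457),torch=(335,364,358,428),jar=(323,159,349,195),pinkA=(378,201,410,266),pinkB=(340,175,368,237),rail=(187,260,279,359)).items(): print(nm,abs(i0-i1)[t:bt,l:r].mean())
```

```text
33 0.6808148148148148
((-0.04454079488268192, 0.008657555841629971), 1.0155063373968005)
spray 0.5760313983205549
torch 1.3571105072463767
jar 0.5217236467236467
pinkA 0.5748397435897435
pinkB 3.339669738863287
rail 0.5261308739569609
```

View pics/c10.png

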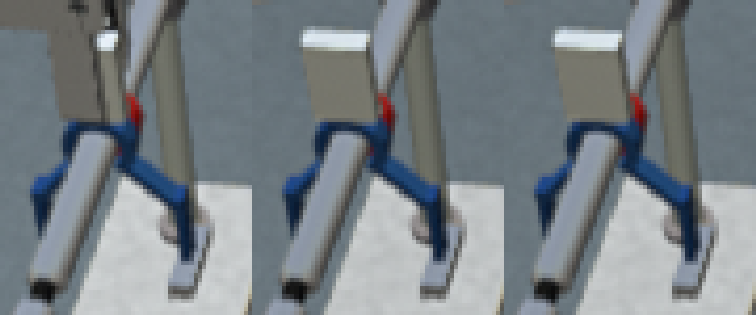

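```bash
python3 -c "
from bench import manip
print(manip.sign_off())"
```

```text
the job is handed in; nothing more can be done
None
```

I gripped the blue hanger by its white tab and turned it in line with the rail. I lowered it over the neck, which I found at rail y ≈ +53 mm by eye and by feel. It seated with about 7 N of contact force. I then lifted it 6 mm level and slid it to the red collar, where contact showed at 3–5 N. After lowering it 2 mm onto the rod I let go and drew the gripper clear. The job was handed in at about 16 s.

**Last checks:**
- **Rest:** two pictures after release show the hanger on the rod by the collar, not moving. Withdrawing the gripper did not shift it.
- **Contact with the stop:** the felt contact is the main evidence. The overlay agrees with it only to about 1 px (about 2 mm), so the pictures alone cannot rule out a millimetre or so of gap. One foot sat about 1 px off the model, probably the ring's play on the rod.
- **Upright:** the hanger looks upright, but I did not measure its tilt after release.
- **Bystanders:** in the side view the spray bottle and jar were unchanged. The torch area differed slightly (1.4 against about 0.5 grey levels elsewhere), which I put down to the arm's shadow or reflection and did not check further. The torch looks to be standing in the same place.

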